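# Point out the headlamp bulb and its screwdriver to a customer

### The job

A customer wants to change a car headlamp and asks what to take. Point out the chrome headlamp bulb on the shelf first: bring the fingertips straight above its tip, about 3 cm clear of it, and stay there for two seconds; then point out the blue-handled screwdriver on the magnetic strip in the same way, from above the top end of its handle, stay there for two seconds and finish with the arm still pointing at it. Touch nothing and leave every article where it is.

Things in the scene. Friction and masses are not known exactly. Their poses are not given: they have to be found in the camera images.
- bulb_tip (a point): top of the glass of the headlamp bulb: the centre of its chrome-coated tip, 90 mm above the shelf. The point to be pointed at first
- headlamp_bulb: car headlamp bulb standing loose on the shelf, glass up, on its three brass blades: chrome base with a 43 mm round flange 32 mm up, then clear glass 17 mm across with a chrome-coated tip; 90 mm tall in all, about 40 g. Origin at the centre of its underside, z up
- screwdriver_end (a point): top end of the screwdriver's handle, the centre of its rounded butt. The point to be pointed at second; about 262 mm above the counter
- screwdriver: nickel-plated screwdriver held upright by the magnetic strip, tip down, round blue plastic handle up (26 mm across, 90 mm long), shaft 6 mm; 188 mm long. Origin where its shaft touches the strip, 150 mm above the counter; its z axis runs up along the tool, whose handle end lies 112 mm above the origin. It may lean up to 7 degrees to either side; a knock would turn it on the strip
- pin_punch_end (a point): top end of the pin punch, about 222 mm above the counter
- pin_punch: steel pin punch held upright by the same strip, all dark steel, 10 mm across, 142 mm long, pin down; origin where it touches the strip, 150 mm above the counter, top end 72 mm above that. Not to be pointed at or touched
- lamp_socket: white porcelain lamp socket, round, 51 mm across, 55 mm tall, brass-lined mouth up, loose on the shelf; origin at the centre of its underside
- battery: round battery cell, 33 mm across, 61 mm tall, green with a black band, standing loose on the shelf; origin at the centre of its underside
- tweezers: red plastic tweezers lying on the shelf, 110 mm long, 9 mm high, tips to their +x; origin at mid-length on the underside
- tool_wall: fixed stand on the counter: white laminate shelf 560 mm wide (y) and 252 mm deep (x), its top 50 mm above the counter, with a white back panel 16 mm thick and 166 mm high along the far side, and on the panel a black magnetic strip 460 mm long and 26 mm high whose face lies 100 mm beyond the origin in +x, centre 150 mm up. Origin on the counter under the middle of the stand; x points from the shelf's front edge to the panel
Things that resemble listed ones, but are neither listed nor needed, are in the scene too. What is shaped like the headlamp_bulb but orange or purple is not meant. Leave any purple look-alike of the battery alone.

How it is judged:
By the outcome, as a careful person would: the job done as asked, in the order asked, and still so for the second after the job is handed in, with the robot touching nothing.
It also fails if it takes over 48 s, if anything falls off the work surface, if the arm or the gripper's body presses on something with over 40 N, if the wrist force passes 120 N, or if a joint passes its speed limit or range.

### The arm

A 6-joint arm with a two-finger parallel gripper is mounted at the origin on the work surface. World frame = base frame: x ahead of the robot, y to its left, z up, the work surface at z = 0. Lengths are in mm, angles in degrees, forces in N, time in s.
With the tool pointing down it reaches from about 300 to 850 mm from the base axis. Payload 4.2 kg.
Tool frame: the origin (TCP) lies at the very end of the fingers, on their centre line; the grasp point (between the pads) lies 19 mm behind it; z points along the fingers, y is the direction in which the jaws open and shut (so a half turn about z gives the same grasp; the last joint's range is limited). The gripper opens to 91 mm and grips with 3 to 60 N. Pads are 32 mm wide; open, the fingers measure 118 mm over their backs; the gripper's body (76 mm by 178 mm) begins 60 mm behind the grasp point.
Start: joints at [73.969, 18.312, 89.639, -0, 72.044, -1.146], TCP at [147.712, 555.72, 213.976] pointing down, gripper open.
Joint ranges: [-177.97, 177.97], [-48.28, 115.42], [12.27, 149.76], [-77.06, 257.06], [2.81, 150.46], [-146.56, 146.56]. Speed limits (degrees/s): [147.25, 147.25, 180, 180, 180, 180].

### API

Orientations are given as [roll, pitch, yaw] about the fixed x, y, z axes, in that order (R = Rz(yaw) Ry(pitch) Rx(roll)).
In Python, from workcell import * gives the robot as it stands. The module is installed in compiled form; this text tells all that it offers.
- The arm moves only by the tool servo_tool, never from a script. Its argument "plan" is a list that holds one entry, the list of rows, each a list of 7 numbers: the shift along the tool's x, y, z in mm, then the turn, a rotation vector about the tool's x, y, z in rad, then the opening, from 0 (shut) to 1 (fully open). A call has 1 to 20 rows; each row is the pose to reach, as a shift and turn from the pose commanded when the call began, along the tool's axes at that moment; what a row does not reach only later rows make up. A row lasts 1/10 s, in which the tool goes at most 50 mm and 8.59 degrees, less where a joint would pass 70% of its speed; a pose out of reach is approached as far as the arm can. A call with a gripper value outside its range is refused whole. The fingers move at their own pace and stop on an object; "squeeze" is the grip in N (left out, the last holds). Time passes only in rows, so rows that repeat a pose let the fingers close. It gives the time, the measured TCP pose, the force and the opening at its end, in the units of the state.
- state(): the state, without advancing time (a new reading comes with each control period).
- grab_frame(name): name is "scene" or "top" or "wrist"; returns a dict with "color" (480x640x3 uint8, red, green, blue), "range_z" (480x640 float32, mm along the optical axis (not along the pixel's ray), 0 where there is no reading), "fx", "fy", "cx", "cy" (pixels), "rvec" (rotation vector, rad) and "tvec" (3), from world to camera coordinates, as OpenCV has them; the wrist camera has in their place "tool_from_camera" (4x4, takes a point from camera to tool coordinates, whose origin is the TCP and whose axes are the flange's). Camera axes: x right, y down, z forward; pixel columns grow to the right and rows downward; lengths in mm; the calibration is good to about 2 mm. The wrist camera is an equidistant fisheye: a pixel r from the principal point sees the ray r / f radians off the axis. A picture is of the moment at which its call begins: read the wrist's pose just before it.
- job_done(): hands the job in, once; it reports no verdict.
The state is a dict: "time_s": time; "qpos": joint angles; "qvel": joint speeds; "effort": joint torques, N m; "ee_pos": TCP position; "ee_rot": TCP orientation; "force": force on the tool from outside, world axes, zero at the start; "torque": the same for the moment, N m; "gripper_width": finger opening in mm.
Only numpy, scipy, OpenCV 4.12 (cv2) and the standard library are available. Lean on these libraries where they do the work, as an engineer would, in place of code of your own. Each camera call takes 0.05 s, during which the arm holds its last target.

## Working session

There is one attempt and no reset: what is moved stays moved. The work goes in short steps, Python scripts to look and compute and a tool call to move; the robot and the scene stay as the last step left them, time stands still between calls to the robot, and variables do not carry over. Pictures are saved under pics/ and viewed, and the job is handed in when it is done.

Besides the shell and the picture viewer there is one more tool, called after "Emit:" in YAML: its name, and indented under it one key for each argument. servo_tool: Moves the arm, as the interface text tells. Its arguments: {"type":"object","properties":{"plan":{"type":"array"},"squeeze":{"type":"number"}},"required":["plan"]}

```bash
mkdir -p pics
cat > h.py <<'E'
from workcell import *
import numpy as np, cv2
def grab(n):
    f=grab_frame(n); np.savez(f'{n}.npz',**f); cv2.imwrite(f'pics/{n}_{int(state()["time_s"]*100)}.png',f['color'][:,:,::-1]); return f
E
python3 - <<'E'
from h import *
s=state(); print(s)
for n in ("scene","top","wrist"): 
    f=grab(n); print({k:v for k,v in f.items() if k not in('color','range_z')})
E
ls pics
```

```text
{'time_s': 0.0, 'qpos': array([ 7.39706815e+01,  1.83499764e+01,  8.97066234e+01, -1.78495268e-03,
        7.20414315e+01, -1.14571473e+00]), 'qvel': array([-0.08234875,  0.12733242, -0.0301224 ,  0.05919763, -0.01315049,
        0.01565418]), 'effort': array([ 3.08757089e-04, -4.12457550e+01, -2.31978035e+01,  7.28122308e-02,
        4.57224890e-02, -1.41708570e-04]), 'ee_pos': array([147.56214848, 555.22944016, 213.13547633]), 'ee_rot': array([-1.79901954e+02, -2.63444244e-04,  1.65116948e+02]), 'force': array([ 0.34027034,  0.40896292, -0.40615729]), 'torque': array([-0.02445657,  0.03837248, -0.01439177]), 'gripper_width': 91.42271421984003}
{'fx': 454.21304935837674, 'fy': 454.21304935837674, 'cx': 324.5455260313325, 'cy': 239.1522430598841, 'rvec': array([ 1.90838634,  1.38865716, -0.64887891]), 'tvec': array([-220.94462445, -144.79632405, 1242.57755127])}
{'fx': 545.3127037183486, 'fy': 545.3127037183486, 'cx': 322.4593699113087, 'cy': 234.82240295195314, 'rvec': array([ 2.12690445, -2.16001072,  0.19346311]), 'tvec': array([  74.942486  ,  540.69867714, 1040.65609009])}
{'fx': 371.64829954431775, 'fy': 371.64829954431775, 'cx': 322.207837936438, 'cy': 237.9164176114103, 'tool_from_camera': array([[-8.45858432e-04, -9.62780038e-01, -2.70284818e-01,
         7.72011022e+01],
       [ 9.99999634e-01, -7.78988289e-04, -3.54676773e-04,
        -5.77686423e-01],
       [ 1.30927009e-04, -2.70285019e-01,  9.62780344e-01,
        -1.70717851e+02],
       [ 0.00000000e+00,  0.00000000e+00,  0.00000000e+00,
         1.00000000e+00]])}
scene_5.png
top_10.png
wrist_15.png
```

View pics/scene_5.png

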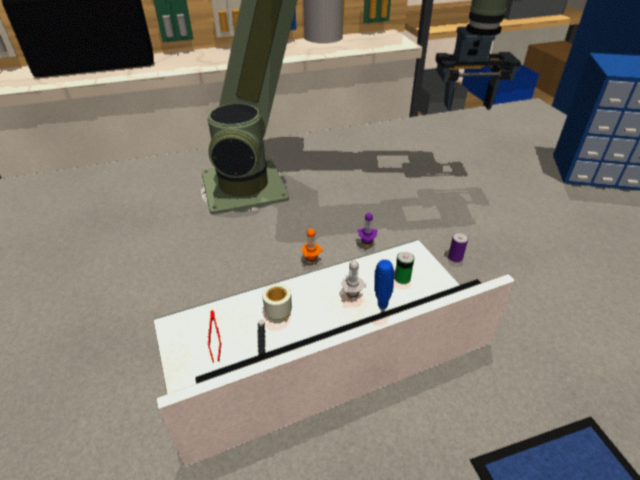

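View pics/top_10.png

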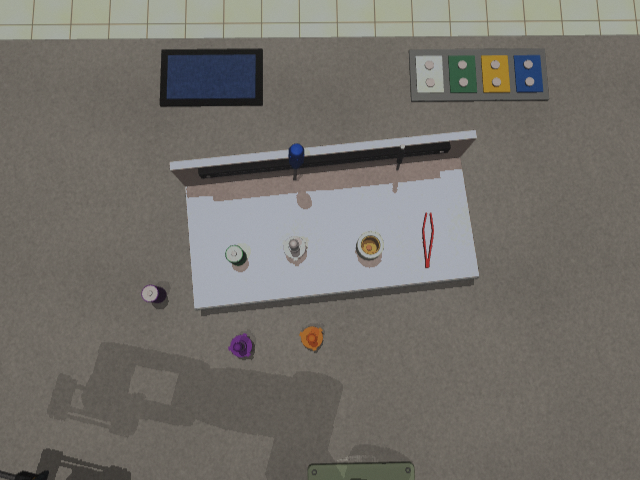

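View pics/wrist_15.png

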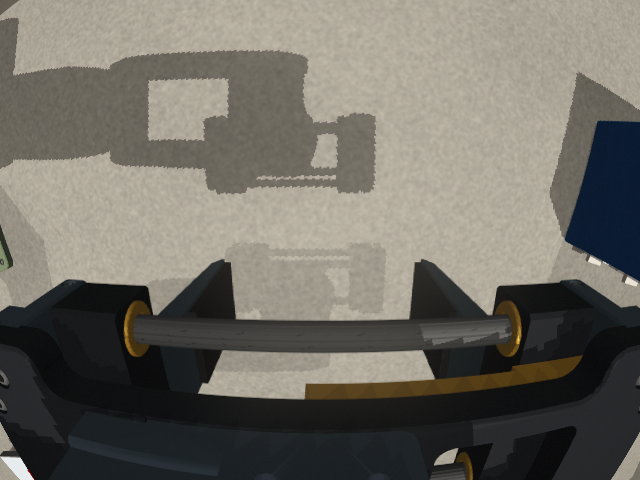

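The chrome bulb is at scene (353,265) and top (294,243). The blue handle's end is at scene (384,262) and top (296,149). I'll zoom in on both to measure them.

```bash
cat > m.py <<'E'
import numpy as np, cv2
def cam(n):
    f=np.load(f'{n}.npz'); R=cv2.Rodrigues(f['rvec'])[0]; return f,R,f['tvec']
def ray(n,u,v):
    f,R,t=cam(n); d=R.T@np.array([(u-f['cx'])/f['fx'],(v-f['cy'])/f['fy'],1]); return -R.T@t,d
def onz(n,u,v,z):
    o,d=ray(n,u,v); return o+d*(z-o[2])/d[2]
def proj(n,p):
    f,R,t=cam(n); q=R@np.asarray(p,float)+t; return np.array([f['fx']*q[0]/q[2]+f['cx'],f['fy']*q[1]/q[2]+f['cy']])
def tri(a,b):
    (o1,d1),(o2,d2)=a,b; s=np.linalg.lstsq(np.c_[d1,-d2],o2-o1,rcond=None)[0]
    p,q=o1+s[0]*d1,o2+s[1]*d2; return (p+q)/2,np.linalg.norm(p-q)
E
python3 - <<'E'
from m import *
for n,cs in (('scene',((352,280),(384,280))),('top',((294,246),(296,158)))):
    f=cam(n)[0]; c=f['color'][:,:,::-1]
    ims=[cv2.resize(c[y-33:y+33,x-25:x+25],None,fx=8,fy=8,interpolation=cv2.INTER_NEAREST) for x,y in cs]
    cv2.imwrite(f'pics/z_{n}.png',np.hstack(ims))
    hsv=cv2.cvtColor(c,cv2.COLOR_BGR2HSV)
    x,y=cs[1]; m=np.zeros(c.shape[:2],np.uint8); s=np.s_[y-40:y+40,x-25:x+25]
    m[s]=cv2.inRange(hsv,(105,120,40),(130,255,255))[s]
    ys,xs=np.nonzero(m); print(n,len(xs),xs.min(),xs.max(),ys.min(),ys.max())
    for yy in range(ys.min(),ys.max()+1,2): 
        q=xs[ys==yy]; print(yy,q.min(),q.max(),np.round(np.median(f['range_z'][yy,q])),end=' | ')
    print()
# shelf edges: white top
for z,pts in ((50,[(195,307),(478,276)]),(166,[(171,161),(474,132)])):
    for p in pts: print(z,onz('top',*p,z))
E
```

```text
scene 706 375 394 260 308
260 382 387 631.0 | 262 379 390 627.0 | 264 378 391 624.0 | 266 377 391 622.0 | 268 377 392 621.0 | 270 376 392 621.0 | 272 376 394 623.0 | 274 376 393 624.0 | 276 375 393 627.0 | 278 375 393 629.0 | 280 375 392 630.0 | 282 375 392 634.0 | 284 375 392 636.0 | 286 375 392 639.0 | 288 375 392 642.0 | 290 375 391 645.0 | 292 376 391 647.0 | 294 376 390 650.0 | 296 377 389 653.0 | 298 378 388 655.0 | 300 379 387 658.0 | 302 379 387 664.0 | 304 379 386 670.0 | 306 380 386 673.0 | 308 382 383 338.0 | 
top 236 289 303 144 166
144 294 299 890.0 | 146 291 301 889.0 | 148 289 302 888.0 | 150 289 302 887.0 | 152 289 302 889.0 | 154 289 303 890.0 | 156 289 303 894.0 | 158 289 303 901.0 | 160 289 297 911.0 | 162 291 302 920.0 | 164 292 297 931.0 | 166 293 296 943.0 | 
50 [403.22225865 314.80677469  50.        ]
50 [ 454.59620565 -237.00522076   50.        ]
166 [659.70384282 338.25947213 166.        ]
166 [ 708.00077672 -211.16461618  166.        ]
```

View pics/z_scene.png

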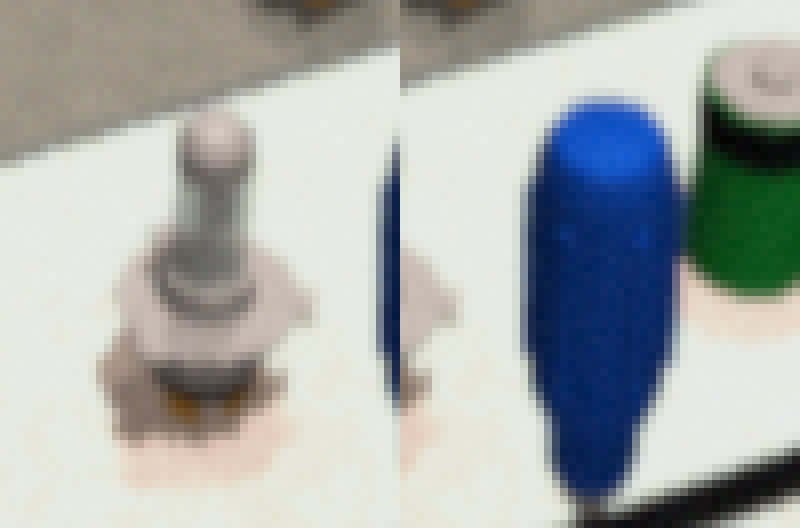

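View pics/z_top.png

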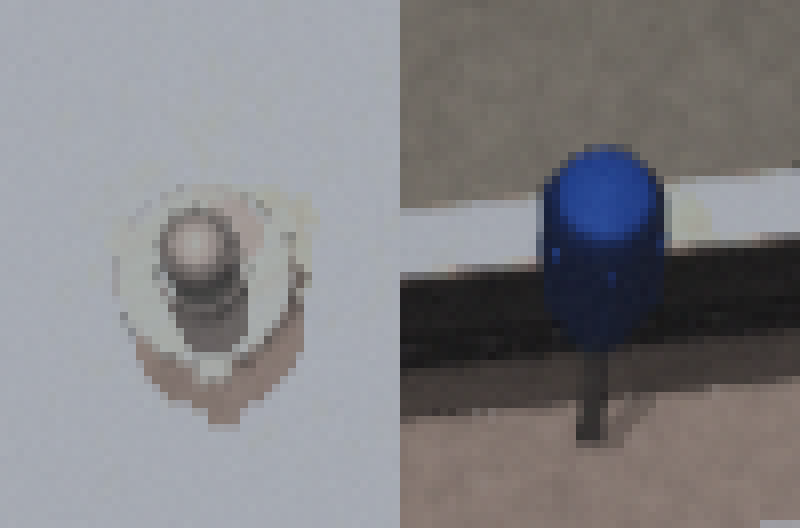

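Run:
```python
from m import *
print('bulb sphere ctr',tri(ray('top',293.4,242.9),ray('scene',353.6,264.6)), onz('top',293.4,242.9,132),onz('scene',353.6,264.6,132))
print('butt',tri(ray('top',296,148.9),ray('scene',384.3,264.3)), onz('top',296,148.9,262),onz('scene',384.3,264.3,262))
# depth cloud of blue
for n,(x,y) in (('scene',(384,280)),('top',(296,158))):
    f,R,t=cam(n); hsv=cv2.cvtColor(np.ascontiguousarray(f['color'][:,:,::-1]),cv2.COLOR_BGR2HSV)
    m=cv2.inRange(hsv,(105,120,40),(130,255,255)); vs,us=np.mgrid[y-40:y+40,x-25:x+25]
    k=(m[vs,us]>0); us,vs=us[k],vs[k]; z=f['range_z'][vs,us]
    P=(np.c_[(us-f['cx'])/f['fx']*z,(vs-f['cy'])/f['fy']*z,z]-t)@R
    P=P[(P[:,2]>170)&(P[:,2]<280)]
    print(n,'zmax',P[:,2].max())
    for a in range(180,270,10):
        q=P[(P[:,2]>=a)&(P[:,2]<a+10)]
        if len(q)>3: print(a,len(q),q.mean(0).round(1),q.min(0).round(),q.max(0).round())
```

```text
bulb sphere ctr (array([513.36735426, 121.56391157, 130.80971129]), np.float64(0.5457180444801571)) [513.09931223 121.26179322 132.        ] [514.59869627 121.3424618  132.        ]
butt (array([649.51833702, 111.06084021, 256.64606158]), np.float64(0.42034371548076527)) [647.82393988 111.09718286 262.        ] [654.57116276 108.14889895 262.        ]
scene zmax 262.8657312645132
180 28 [658.7 110.9 185. ] [655. 105. 181.] [661. 117. 190.]
190 32 [661.2 109.1 195.7] [657. 103. 190.] [665. 116. 200.]
200 66 [661.1 108.4 205.4] [649. 100. 200.] [665. 121. 210.]
210 80 [660.3 107.9 215.1] [650.  99. 210.] [666. 123. 220.]
220 88 [660.5 107.3 225. ] [648.  99. 220.] [666. 122. 230.]
230 88 [660.5 106.8 235.2] [649.  98. 230.] [666. 122. 240.]
240 98 [660.9 107.2 245.2] [650.  97. 240.] [666. 124. 250.]
250 133 [658.5 106.7 255.7] [643.  98. 250.] [666. 119. 260.]
260 76 [652.7 109.8 260.9] [645. 101. 260.] [662. 118. 263.]
top zmax 264.1464118676883
200 8 [638.2 115.2 206.1] [635. 103. 201.] [643. 120. 210.]
210 6 [637.8 117.2 217. ] [635. 111. 214.] [641. 124. 219.]
220 14 [638.7 115.3 225. ] [635. 100. 220.] [643. 124. 230.]
230 19 [639.  115.5 236. ] [635. 100. 231.] [645. 124. 240.]
240 27 [639.6 114.3 246.2] [635. 100. 241.] [654. 123. 250.]
250 117 [645.6 111.4 256.8] [636. 101. 250.] [658. 123. 260.]
260 42 [648.6 111.8 261.1] [641. 103. 260.] [657. 121. 264.]
```

```bash
cat >> h.py <<'E'
def delta(p):
    from scipy.spatial.transform import Rotation as Ro
    s=state(); R=Ro.from_euler('xyz',s['ee_rot'],degrees=True); return R.inv().apply(np.asarray(p)-s['ee_pos'])
E
python3 -c "
from h import *
print(delta([513.5,121.4,250]),delta([513.5,121.4,170]),state()['time_s'])"
```

```text
[-465.09528534 -325.42869915  -36.24337222] [-465.09719163 -325.31944253   43.75655315] 0.15
```

Emit:
servo_tool:
  plan:
    - [[-9, -6, -10, 0, 0, 0, 0], [-28, -20, -25, 0, 0, 0, 0], [-56, -39, -36, 0, 0, 0, 0], [-88, -62, -36, 0, 0, 0, 0], [-125, -88, -36, 0, 0, 0, 0], [-162, -114, -36, 0, 0, 0, 0], [-200, -140, -36, 0, 0, 0, 0], [-237, -166, -36, 0, 0, 0, 0], [-274, -192, -36, 0, 0, 0, 0], [-311, -218, -36, 0, 0, 0, 0], [-348, -244, -36, 0, 0, 0, 0], [-381, -267, -36, 0, 0, 0, 0], [-409, -286, -36, 0, 0, 0, 0], [-432, -302, -36, 0, 0, 0, 0], [-451, -316, -36, 0, 0, 0, 0], [-461, -323, -36, 0, 0, 0, 0], [-465, -325, -36, 0, 0, 0, 0], [-465, -325, -36, 0, 0, 0, 0], [-465, -325, -36, 0, 0, 0, 0], [-465, -325, -36, 0, 0, 0, 0]]

```text
time_s: 2.15
ee_pos: [513.0, 123.0, 250.1]
ee_rot: [180.0, -0.0, 165.2]
force: [-0.7, 0.3, 0.1]
gripper_width: 0.4
```

```bash
python3 -c "
from h import *
s=state();print(s['ee_pos'],s['ee_rot'],s['force'],s['gripper_width'],s['time_s'],delta([513.5,121.4,170]))
f=grab('wrist')
# project target bulb tip and sphere
from scipy.spatial.transform import Rotation as Ro
R=Ro.from_euler('xyz',s['ee_rot'],degrees=True)
for P in ([513.5,121.4,140],[513.5,121.4,131],[650,110.5,262]):
    t=R.inv().apply(np.array(P)-s['ee_pos']); T=f['tool_from_camera']; c=np.linalg.inv(T)@np.r_[t,1]
    th=np.arctan2(np.hypot(c[0],c[1]),c[2]); ph=np.arctan2(c[1],c[0]); print(f['cx']+f['fx']*th*np.cos(ph),f['cy']+f['fx']*th*np.sin(ph))
grab('scene')
"; ls -t pics|head -2
```

```text
[513.01512244 122.95672735 250.0688107 ] [ 1.79984757e+02 -1.28501773e-02  1.65188904e+02] [-0.67441317  0.29229288  0.08699498] 0.3960079848387054 2.15 [-0.88467548 -1.40235394 80.06824405]
321.27585492452016 237.01654747403745
321.3012895234493 234.03264095314475
357.8726552162973 481.0782377588557
scene_225.png
wrist_220.png
```

```bash
python3 -c "
import cv2
a=cv2.imread('pics/wrist_220.png');cv2.imwrite('pics/wz.png',cv2.resize(a[190:290,260:390],None,fx=6,fy=6,interpolation=cv2.INTER_NEAREST))"
```

```text
(no output)
```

View pics/wz.png

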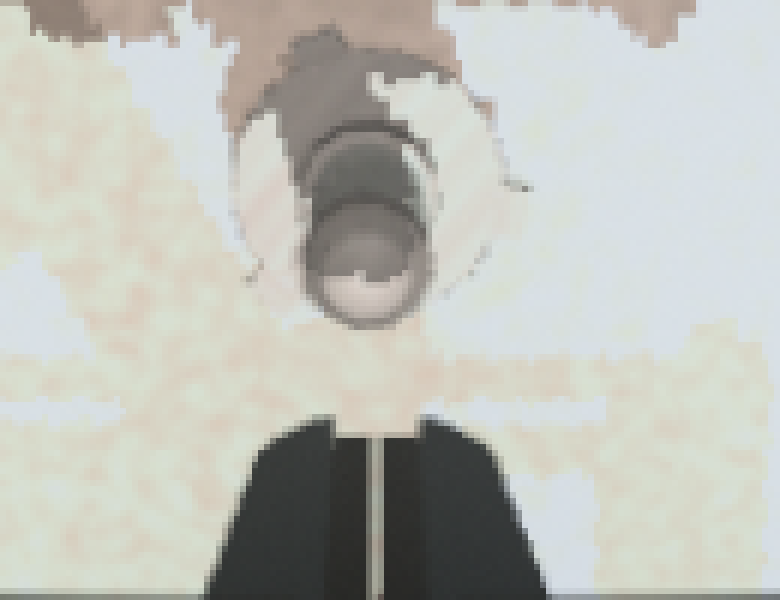

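View pics/scene_225.png

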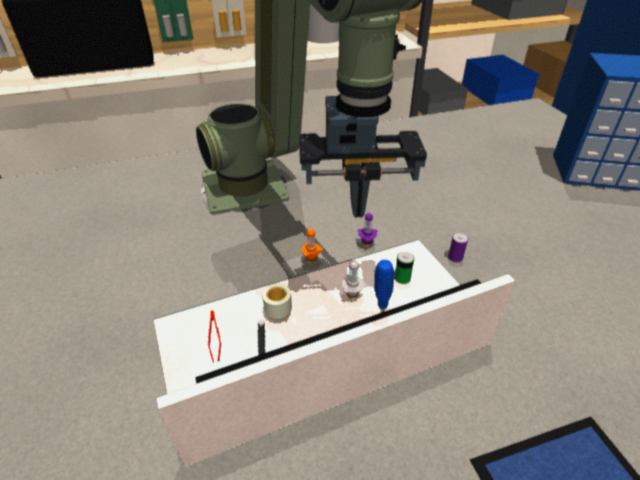

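The wrist view shows the bulb's tip sphere at (320.5, 233.7). I predicted (321.3, 234.0), so the bulb position agrees to under 1 mm. I'll descend now.

Emit:
servo_tool:
  plan:
    - [[0, 0, 4, 0, 0, 0, 0], [-0.5, -0.5, 12, 0, 0, 0, 0], [-1, -1, 22, 0, 0, 0, 0], [-1, -1.4, 33, 0, 0, 0, 0], [-1, -1.4, 44, 0, 0, 0, 0], [-1, -1.4, 55, 0, 0, 0, 0], [-1, -1.4, 64, 0, 0, 0, 0], [-1, -1.4, 71, 0, 0, 0, 0], [-1, -1.4, 76, 0, 0, 0, 0], [-1, -1.4, 79, 0, 0, 0, 0], [-1, -1.4, 80, 0, 0, 0, 0], [-1, -1.4, 80, 0, 0, 0, 0], [-1, -1.4, 80, 0, 0, 0, 0], [-1, -1.4, 80, 0, 0, 0, 0], [-1, -1.4, 80, 0, 0, 0, 0]]

```text
time_s: 3.75
ee_pos: [514.4, 120.6, 170.2]
ee_rot: [180.0, 0.0, 165.1]
force: [-0.2, -0.0, -0.6]
gripper_width: 0.7
```

```bash
python3 -c "
from h import *
s=state();print(s['ee_pos'],s['ee_rot'],s['force'],s['time_s'],delta([513.5,121.4,170]))
f=grab('scene')
from m import proj
print(proj('scene',s['ee_pos']),proj('scene',[513.5,121.4,140]))
cv2.imwrite('pics/sz1.png',cv2.resize(f['color'][190:310,290:420,::-1],None,fx=5,fy=5))
"
```

```text
[514.3501718  120.582656   170.17624017] [1.79982005e+02 2.44320263e-02 1.65113938e+02] [-0.16903383 -0.00974988 -0.55437025] 3.75 [1.0316877  0.57145037 0.17597974]
[353.98626611 248.53370212] [353.58523485 260.90659596]
```

View pics/sz1.png

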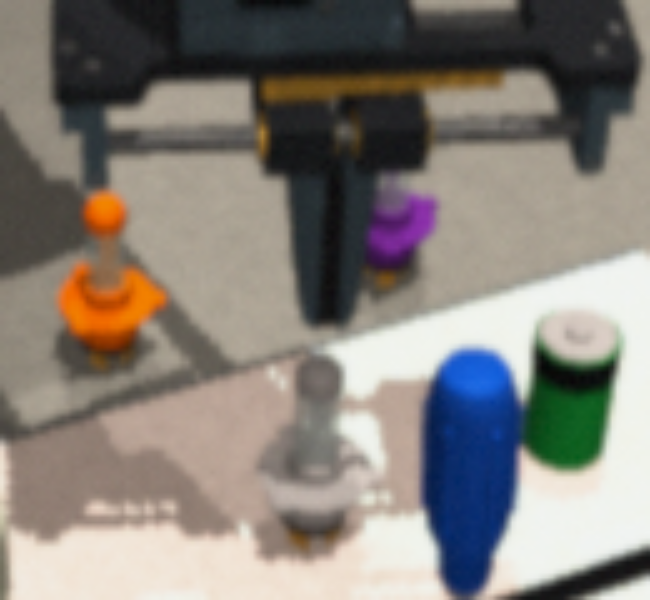

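The picture shows the closed fingertips (about (355,253)) straight above the chrome tip at (354,261). I'll hold here.

Emit:
servo_tool:
  plan:
    - [[0.5, 0.3, 0, 0, 0, 0, 0], [0.5, 0.3, 0, 0, 0, 0, 0], [0.5, 0.3, 0, 0, 0, 0, 0], [0.5, 0.3, 0, 0, 0, 0, 0], [0.5, 0.3, 0, 0, 0, 0, 0], [0.5, 0.3, 0, 0, 0, 0, 0], [0.5, 0.3, 0, 0, 0, 0, 0], [0.5, 0.3, 0, 0, 0, 0, 0], [0.5, 0.3, 0, 0, 0, 0, 0], [0.5, 0.3, 0, 0, 0, 0, 0], [0.5, 0.3, 0, 0, 0, 0, 0], [0.5, 0.3, 0, 0, 0, 0, 0], [0.5, 0.3, 0, 0, 0, 0, 0], [0.5, 0.3, 0, 0, 0, 0, 0], [0.5, 0.3, 0, 0, 0, 0, 0], [0.5, 0.3, 0, 0, 0, 0, 0], [0.5, 0.3, 0, 0, 0, 0, 0], [0.5, 0.3, 0, 0, 0, 0, 0], [0.5, 0.3, 0, 0, 0, 0, 0], [0.5, 0.3, 0, 0, 0, 0, 0]]

```text
time_s: 5.8
ee_pos: [513.8, 121.0, 169.9]
ee_rot: [180.0, -0.0, 165.1]
force: [0.4, -0.6, -0.0]
gripper_width: 0.3
```

Emit:
servo_tool:
  plan:
    - [[0, 0, 0, 0, 0, 0, 0], [0, 0, 0, 0, 0, 0, 0], [0, 0, 0, 0, 0, 0, 0], [0, 0, 0, 0, 0, 0, 0], [0, 0, 0, 0, 0, 0, 0], [0, 0, 0, 0, 0, 0, 0], [0, 0, 0, 0, 0, 0, 0], [0, 0, 0, 0, 0, 0, 0], [0, 0, 0, 0, 0, 0, 0], [0, 0, 0, 0, 0, 0, 0]]

```text
time_s: 6.8
ee_pos: [513.8, 121.0, 170.0]
ee_rot: [180.0, -0.0, 165.1]
force: [0.5, 0.2, 0.8]
gripper_width: 0.9
```

```bash
python3 -c "
from h import *
s=state();print(s['ee_pos'],s['force'],s['time_s'],delta([650,110.5,350]),delta([650,110.5,292]))"
```

```text
[513.81659637 120.97821336 169.95303749] [0.49129002 0.23785844 0.75456142] 6.8 [-134.30453919   24.86748246 -180.04588348] [-134.30482245   24.86343492 -122.04588362]
```

Emit:
servo_tool:
  plan:
    - [[0, 0, -8, 0, 0, 0, 0], [0, 0, -24, 0, 0, 0, 0], [0, 0, -46, 0, 0, 0, 0], [0, 0, -70, 0, 0, 0, 0], [0, 0, -94, 0, 0, 0, 0], [0, 0, -118, 0, 0, 0, 0], [0, 0, -140, 0, 0, 0, 0], [-3, 1, -160, 0, 0, 0, 0], [-10, 2, -172, 0, 0, 0, 0], [-22, 4, -180, 0, 0, 0, 0], [-40, 7, -180, 0, 0, 0, 0], [-60, 11, -180, 0, 0, 0, 0], [-80, 15, -180, 0, 0, 0, 0], [-98, 18, -180, 0, 0, 0, 0], [-114, 21, -180, 0, 0, 0, 0], [-126, 23, -180, 0, 0, 0, 0], [-132, 24.5, -180, 0, 0, 0, 0], [-134, 25, -180, 0, 0, 0, 0], [-134, 25, -180, 0, 0, 0, 0], [-134, 25, -180, 0, 0, 0, 0]]

```text
time_s: 8.8
ee_pos: [649.2, 110.8, 350.4]
ee_rot: [180.0, 0.0, 165.1]
force: [0.2, -0.2, 0.2]
gripper_width: 0.6
```

```bash
python3 -c "
from h import *
from scipy.spatial.transform import Rotation as Ro
s=state();print(s['ee_pos'],s['force'],s['time_s'],delta([650,110.5,292]))
f=grab('wrist')
R=Ro.from_euler('xyz',s['ee_rot'],degrees=True)
for P in ([650,110.5,262],[650,110.5,250]):
    t=R.inv().apply(np.array(P)-s['ee_pos']); c=np.linalg.inv(f['tool_from_camera'])@np.r_[t,1]
    th=np.arctan2(np.hypot(c[0],c[1]),c[2]); ph=np.arctan2(c[1],c[0]); print(f['cx']+f['fx']*th*np.cos(ph),f['cy']+f['fx']*th*np.sin(ph))
cv2.imwrite('pics/wz2.png',cv2.resize(f['color'][180:290,255:390,::-1],None,fx=5,fy=5,interpolation=cv2.INTER_NEAREST))
"
```

```text
[649.23520154 110.83019322 350.351745  ] [ 0.15330286 -0.23144075  0.21703249] 8.8 [-0.82045691 -0.13463294 58.35176787]
322.94529906431706 244.91166792175872
322.9140367263029 240.35152281201184
```

View pics/wz2.png

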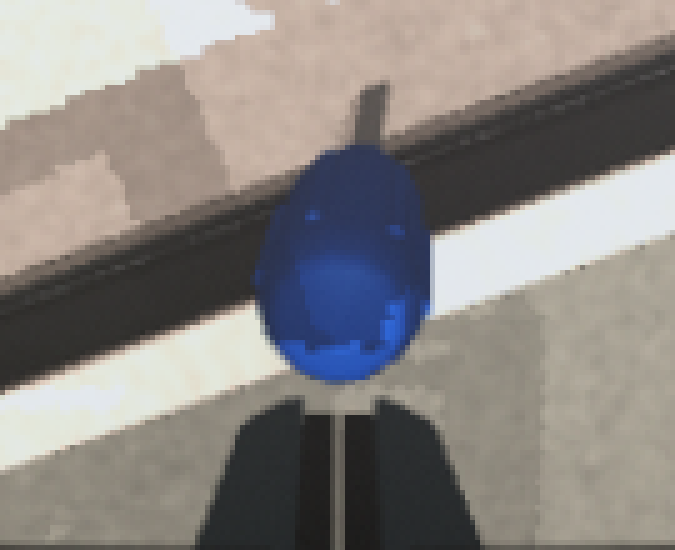

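In the wrist crop the butt centre is at about (345,320). I predicted (342,327), so they agree within 1–2 mm. I'll go down without a lateral correction.

Emit:
servo_tool:
  plan:
    - [[0, 0, 3, 0, 0, 0, 0], [0, 0, 9, 0, 0, 0, 0], [0, 0, 17, 0, 0, 0, 0], [0, 0, 26, 0, 0, 0, 0], [0, 0, 35, 0, 0, 0, 0], [0, 0, 43, 0, 0, 0, 0], [0, 0, 50, 0, 0, 0, 0], [0, 0, 55, 0, 0, 0, 0], [0, 0, 57, 0, 0, 0, 0], [0, 0, 58, 0, 0, 0, 0], [0, 0, 58, 0, 0, 0, 0], [0, 0, 58, 0, 0, 0, 0], [0, 0, 58, 0, 0, 0, 0], [0, 0, 58, 0, 0, 0, 0], [0, 0, 58, 0, 0, 0, 0]]

```text
time_s: 10.35
ee_pos: [649.8, 110.7, 292.1]
ee_rot: [180.0, 0.0, 165.1]
force: [0.6, 1.0, -0.5]
gripper_width: 0.4
```

```bash
python3 -c "
from h import *
s=state();print(s['ee_pos'],s['ee_rot'],s['force'],s['time_s'],delta([649.7,110.7,292]))
f=grab('scene')
cv2.imwrite('pics/sz2.png',f['color'][:,:,::-1])
cv2.imwrite('pics/sz2.png',cv2.resize(f['color'][200:340,290:450,::-1],None,fx=4,fy=4))
"
```

```text
[649.76846702 110.69973459 292.07405357] [1.79990229e+02 1.11052638e-02 1.65111308e+02] [ 0.55010636  0.99622036 -0.45712681] 10.35 [ 0.06625091 -0.01734818  0.07403777]
```

View pics/sz2.png

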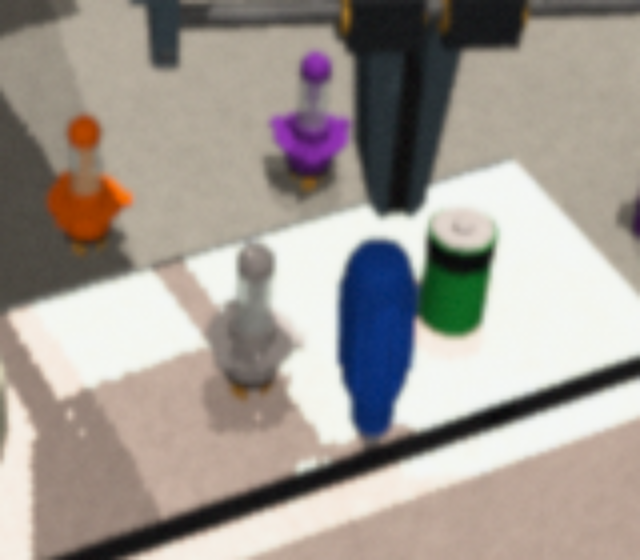

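```bash
python3 -c "
from m import *
for p in ([649.8,110.7,292],[649.8,110.7,262],[665.3,106.6,292],[634.3,114.8,292],[649.8,110.7,255]):
    q=proj('scene',p); print(p,(q-[289.5,199.5])*4)
"
```

```text
[649.8, 110.7, 292] [387.85840611 182.77433801]
[649.8, 110.7, 262] [380.45127215 248.58584816]
[665.3, 106.6, 292] [395.54500463 214.79653223]
[634.3, 114.8, 292] [380.47584969 152.01877621]
[649.8, 110.7, 255] [378.78828851 263.36126134]
```

The projection agrees with the picture. I predicted the near fingertip edge at (395,215) and it appears at about (397,212). The butt was predicted at (380,249) and lies there. I'll hold here.

Emit:
servo_tool:
  plan:
    - [[0, 0, 0, 0, 0, 0, 0], [0, 0, 0, 0, 0, 0, 0], [0, 0, 0, 0, 0, 0, 0], [0, 0, 0, 0, 0, 0, 0], [0, 0, 0, 0, 0, 0, 0], [0, 0, 0, 0, 0, 0, 0], [0, 0, 0, 0, 0, 0, 0], [0, 0, 0, 0, 0, 0, 0], [0, 0, 0, 0, 0, 0, 0], [0, 0, 0, 0, 0, 0, 0], [0, 0, 0, 0, 0, 0, 0], [0, 0, 0, 0, 0, 0, 0], [0, 0, 0, 0, 0, 0, 0], [0, 0, 0, 0, 0, 0, 0], [0, 0, 0, 0, 0, 0, 0], [0, 0, 0, 0, 0, 0, 0], [0, 0, 0, 0, 0, 0, 0], [0, 0, 0, 0, 0, 0, 0], [0, 0, 0, 0, 0, 0, 0], [0, 0, 0, 0, 0, 0, 0]]

```text
time_s: 12.4
ee_pos: [649.7, 110.7, 292.0]
ee_rot: [180.0, 0.0, 165.1]
force: [1.2, 0.4, 0.6]
gripper_width: 0.2
```

Emit:
servo_tool:
  plan:
    - [[0, 0, 0, 0, 0, 0, 0], [0, 0, 0, 0, 0, 0, 0], [0, 0, 0, 0, 0, 0, 0], [0, 0, 0, 0, 0, 0, 0], [0, 0, 0, 0, 0, 0, 0], [0, 0, 0, 0, 0, 0, 0], [0, 0, 0, 0, 0, 0, 0], [0, 0, 0, 0, 0, 0, 0]]

```text
time_s: 13.2
ee_pos: [649.7, 110.7, 291.9]
ee_rot: [180.0, -0.0, 165.1]
force: [-0.3, 0.6, -0.1]
gripper_width: 0.4
```

```bash
python3 -c "
from h import *
s=state();print(s['ee_pos'],s['force'],s['time_s']); print(job_done())"
```

```text
[649.74093036 110.73619966 291.93539061] [-0.34094729  0.63685601 -0.12506404] 13.2
the job is handed in; nothing more can be done
None
```

I pointed out the chrome headlamp bulb first, then the blue-handled screwdriver, and handed the job in at 13.2 s with the arm still pointing at the screwdriver. `job_done()` gives no verdict.

- **Bulb:** the closed fingertips stayed about 30 mm above its tip for about 3 s. The TCP was at about (513.8, 121.0, 170) mm; I estimated the tip at (513.5, 121.4, 140).
- **Screwdriver:** the arm rose straight up, moved across, and stayed about 30 mm above the handle end for about 2.8 s. The TCP was at (649.7, 110.7, 292) mm; I estimated the end at (650, 110.5, 262).

**Checks:** the wrist view agreed with my estimates to under 1 mm at the bulb and about 1–2 mm at the handle, with the handle end possibly about 1 mm nearer the robot than I had it. The last scene picture fitted too. The force readings I took stayed near zero, with no sign of contact, and the articles in that picture had not visibly moved. It was cropped around the bulb and screwdriver, so the tweezers, socket and pin punch were not rechecked.

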